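# Draw the roaster's chaff pan out with the hook

### The job

The chaff pan under the drum of the sample roaster is still hot and has to come out to be brushed clean. Take the pan hook from its cradle, put its bent end down through the finger hole in the pan's lip and draw the pan out gently until you feel it meet its stop, without straining against the stop and without touching the pan or the roaster with the gripper or arm. Leave the pan there, unhook, and lay the hook back in both notches of its cradle as it lay before, leaving the bowl, mug and jar where they stand.

Things in the scene. Friction and masses are not known exactly. Their poses are not given: they have to be found in the camera images.
- hook_grip (a point): Pan hook, loose, 90 g, lying in the cradle: wooden handle 130 long (x) x 16 wide x 20 mm high; from its front end a level 6 mm steel rod, bent straight down at its far end (the claw). Point: centre of the handle, level with the rod's axis; x along the handle to the claw, z up as it lies. Grip the handle from above, across it.
- hook_tip (a point): Lowest point of the hook's claw, a plain 6 mm round rod with a round end, 150 mm ahead (x) of the handle's centre and 35 mm below it; same axes as the handle. The straight claw is 32 mm long below the rod's underside.
- cradle: Fixed aluminium tool cradle. Base 130 x 60 x 5 mm, two uprights 6 mm thick at x = -50 and +50 mm, each with a notch 22 mm wide at its floor (55 mm up) and 34 at its mouth (74 mm up). Origin: centre of its underside, on the counter; x along the hook towards the claw. With the hook in, the handle's centre is 65 mm up over the cradle's middle (within 5 mm along x); between the uprights it is free.
- roaster: Fixed small drum roaster, 300 deep (x) x 230 wide x 350 mm high: grey base 88 mm high with the pan's opening in front, drum and hopper above. Origin: centre of its underside, on the counter. Its front face is 150 mm from the origin towards -x; nothing stands out beyond it but the pan's lip. The pan slides straight out along its -x.
- pan_hole (a point): Centre of the finger hole at the top face of the pan's lip, 47 mm above the counter. Round hole 25 mm in diameter through the level steel lip, 42 deep x 70 wide x 4 mm thick, at the top of the pan's front; below it is free down to the counter. The hole's centre is 21 mm ahead of the pan's front wall. x points into the roaster: pull along -x.
- pan: Steel chaff pan, 270 (x) x 120 x 35 mm, 0.3 to 0.65 kg, loose in its runners (2 mm play each side); drags with 1 to 6 N. Starts 5 to 20 mm out; runs out another 30 to 115 mm until a tab at its back meets a stop in the roaster. The stop's place differs and cannot be seen; it is sprung, about 6 N per mm, 12 mm at most. Origin: centre of its underside; -x is the way out.
- bowl: Bystander: white cupping bowl, 90 mm across, 60 mm high. Origin at the centre of its underside.
- mug: Bystander: mint green mug, 76 mm across, 75 mm high. Origin at the centre of its underside.
- jar: Bystander: closed glass jar, 72 mm across, 110 mm high. Origin at the centre of its underside.
Mind the look-alikes: they are no part of the job. Of the things shaped like the part that bears hook_grip, the dark wooden one is meant.

How it is judged:
By the outcome, as a careful person would: the job done as asked, in the order asked, and still so for the second after the job is handed in, with the robot touching nothing.
It also fails if it takes over 54 s, if anything falls off the work surface, if the arm or the gripper's body presses on something with over 40 N, if the wrist force passes 120 N, or if a joint passes its speed limit or range.

### The arm

A 6-joint arm with a two-finger parallel gripper is mounted at the origin on the work surface. World frame = base frame: x ahead of the robot, y to its left, z up, the work surface at z = 0. Lengths are in m, angles in rad, forces in N, time in s.
With the tool pointing down it reaches from about 0.375 to 0.9 m from the base axis. Payload 3.1 kg.
Tool frame: the origin (TCP) lies midway between the tips of the shut fingers; the grasp point (between the pads) lies 19 mm behind it; z points along the fingers, y is the direction in which the jaws open and shut (so a half turn about z gives the same grasp; the last joint's range is limited). The gripper opens to 87 mm and grips with 3 to 60 N. Pads are 19 mm wide; open, the fingers measure 117 mm over their backs; the gripper's body (75 mm by 190 mm) begins 51 mm behind the grasp point.
Start: joints at [1.046, 0.527, 1.433, -0, 1.181, -0.178], TCP at [0.212, 0.588, 0.223] pointing down, gripper open.
Joint ranges: [-3.08, 3.08], [-0.75, 2.2], [0.22, 2.44], [-1.43, 4.57], [0, 2.65], [-2.85, 2.85]. Speed limits (rad/s): [2.79, 2.79, 3.14, 3.14, 3.14, 3.14].

### API

Orientations are given as a unit quaternion [x, y, z, w].
In Python, from workcell import get_state, snapshot, sign_off, cut_out gives the robot as it stands. The module is installed in compiled form; this text tells all that it offers.
- The arm moves only by the tool move_arm, never from a script. Its argument "motion" is a list that holds one entry, the list of rows, each a list of 7 numbers: the turn, a rotation vector about the tool's x, y, z in rad, then the shift along the tool's x, y, z in cm, then the opening in per cent of the stroke, from 0 (shut) to 100 (fully open). A call has 1 to 12 rows; each row shifts and turns the pose as measured when the row begins, along the tool's axes as they then stand; what a row does not reach is not made up. A row lasts 1/10 s, in which the tool goes at most 50 mm and 8.59 degrees, less where a joint would pass 70% of its speed; a pose out of reach is approached as far as the arm can. A call with a gripper value outside its range is refused whole. The fingers move at their own pace and stop on an object; "force" is the grip in N (left out, the last holds). Time passes only in rows, so rows that do not move let the fingers close. It gives the time, the measured TCP pose, the force and the opening at its end, in the units of the state.
- get_state(): the state, without advancing time (a new reading comes with each control period).
- snapshot(name): name is "side" or "top" or "wrist"; returns a dict with "pixels" (480x640x3 uint8, red, green, blue), "fx", "fy", "cx", "cy" (pixels), "R" (3x3) and "t" (3): a world point X has camera coordinates R X + t. Camera axes: x right, y down, z forward; pixel columns grow to the right and rows downward; lengths in m; the calibration is good to about 2 mm. A picture is of the moment at which its call begins. There is no depth.
- sign_off(): hands the job in, once; it reports no verdict.
Trained networks look in a picture, given as the dict that the camera call returned (one of the last four; its "shot" number tells which), for a name from the list of things; names that differ only in an ending like _2 or _b are one class to them, and where a whole thing is asked for, a point or a joint stands for the part that bears it (a point fixed in the world has none). Each returns a list of dicts, best first, with "conf" (0 to 1); they miss things now and then, are a little off and sometimes report something else, mostly with a low value. They report only what shows in the picture. A call takes as long as a camera call. They do not tell look-alikes from the thing itself.
- cut_out(picture, name): "mask" (480x640 bool, what is visible of it) and "extent" ([left, top, right, bottom] in pixels, round what is visible of it).
The state is a dict: "time_s": time; "q": joint angles; "qvel": joint speeds; "tau": joint torques, N m; "tcp_pos": TCP position; "tcp_rot": TCP orientation; "ft_force": force on the tool from outside, world axes, zero at the start; "moment": the same for the moment, N m; "gripper_width": finger opening in m.
Only numpy, scipy, OpenCV 4.12 (cv2) and the standard library are available. Lean on these libraries where they do the work, as an engineer would, in place of code of your own. Each camera call takes 0.05 s, during which the arm holds its last target. There are 200 camera calls.

## Working session

There is one attempt and no reset: what is moved stays moved. The work goes in short steps, Python scripts to look and compute and a tool call to move; the robot and the scene stay as the last step left them, time stands still between calls to the robot, and variables do not carry over. Pictures are saved under pics/ and viewed, about 8 in all and at most 12, crops included, and the job is handed in when it is done.

Besides the shell and the picture viewer there is one more tool, called after "Request:" as name(argument=value, ...) on one line, values as JSON. move_arm: Moves the arm, as the interface text tells. Its arguments: {"type":"object","properties":{"motion":{"type":"array","items":{"type":"array","items":{"type":"array","items":{"type":"number"}}}},"force":{"type":"number"}},"required":["motion"]}

```bash
mkdir -p pics
cat > h.py <<'E'
import numpy as np, cv2
from workcell import get_state, snapshot, sign_off, cut_out
from scipy.spatial.transform import Rotation as Ro
def proj(s,X):
    c=np.atleast_2d(X)@np.array(s["R"]).T+np.array(s["t"]); return np.c_[s["fx"]*c[:,0]/c[:,2]+s["cx"], s["fy"]*c[:,1]/c[:,2]+s["cy"]]
def onz(s,uv,z):
    R=np.array(s["R"]);o=-R.T@np.array(s["t"]);d=R.T@np.array([(uv[0]-s["cx"])/s["fx"],(uv[1]-s["cy"])/s["fy"],1]);return o+d*(z-o[2])/d[2]
def save(n,img,): cv2.imwrite("pics/"+n+".png",np.ascontiguousarray(img[...,::-1]))
E
python3 - <<'E'
from h import *
st=get_state();print(st)
ims=[]
for n in ["side","top"]:
    s=snapshot(n);ims.append(s["pixels"]);save(n,s["pixels"])
    print(n,s["fx"],-np.array(s["R"]).T@s["t"])
    for o in ["hook_grip","cradle","roaster","pan","bowl","mug","jar","pan_hole"]:
        try:
            for r in cut_out(s,o)[:3]: 
                m=r["mask"];ys,xs=np.nonzero(m);print(o,round(r["conf"],2),np.round(r["extent"]),xs.mean().round(1),ys.mean().round(1))
        except Exception as e: print(o,e)
E
```

```text
{'time_s': 0.0, 'q': array([ 1.04549247e+00,  5.28475839e-01,  1.43388068e+00, -1.30495811e-05,
        1.18139904e+00, -1.78515142e-01]), 'qvel': array([-3.63791506e-04,  1.39939243e-03,  3.86475195e-04, -1.96969550e-03,
       -8.76050744e-05,  2.40554122e-04]), 'tau': array([ 8.57694681e-05, -4.40053153e+01, -1.76592869e+01,  6.33250899e-02,
        5.82872238e-02, -1.83686871e-04]), 'tcp_pos': array([0.2120405 , 0.58716226, 0.22157257]), 'tcp_rot': array([ 1.72524248e-01,  9.85004677e-01, -1.01725807e-03, -3.67103445e-04]), 'ft_force': array([-0.33427035, -0.83664557,  0.6644066 ]), 'moment': array([-0.04315096,  0.0030936 , -0.001411  ]), 'gripper_width': 0.08738447263569965}
side 541.878233532282 [ 0.31993665 -1.06948341  0.83760694]
hook_grip 0.94 [180. 322. 250. 398.] 222.1 370.9
hook_grip 0.88 [314. 411. 353. 480.] 331.2 449.0
hook_grip 0.74 [294. 252. 310. 325.] 302.1 293.4
cradle 0.65 [287. 284. 320. 341.] 303.3 319.9
roaster 0.85 [242.  42. 350. 205.] 290.5 127.2
pan 0.84 [294. 175. 336. 204.] 313.6 186.3
bowl 0.53 [397. 248. 434. 302.] 413.2 276.2
mug 0.57 [226. 195. 262. 237.] 242.6 215.8
jar 0.77 [397. 247. 434. 302.] 413.2 276.2
pan_hole 0.68 [293. 174. 335. 196.] 314.0 186.0
top 460.7911173553958 [ 0.37863083 -0.09076789  1.19008447]
hook_grip 0.73 [470. 277. 556. 296.] 502.7 286.2
hook_grip 0.65 [360. 329. 440. 378.] 410.0 353.3
hook_grip 0.59 [323. 250. 410. 289.] 372.6 272.9
cradle 0.62 [348. 257. 403. 299.] 374.5 278.9
cradle 0.47 [214. 289. 256. 324.] 230.8 304.5
roaster 0.63 [214. 287. 256. 323.] 230.3 304.7
roaster 0.59 [  0. 158. 202. 280.] 103.8 219.3
pan 0.83 [188. 196. 216. 244.] 200.1 217.3
bowl 0.93 [273. 133. 306. 161.] 289.7 146.3
mug 0.58 [214. 286. 252. 322.] 231.1 304.8
jar 0.76 [361. 162. 391. 196.] 373.4 177.1
pan_hole 0.87 [188. 196. 218. 244.] 200.2 217.9
pan_hole 0.19 [325. 251. 410. 288.] 374.4 273.8
```

View pics/top.png

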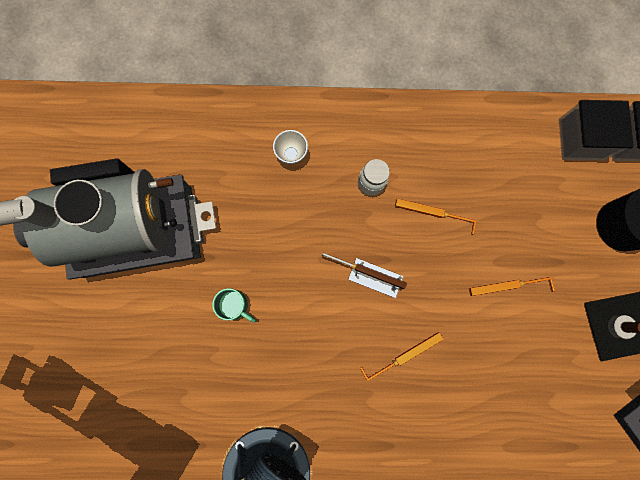

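View pics/side.png

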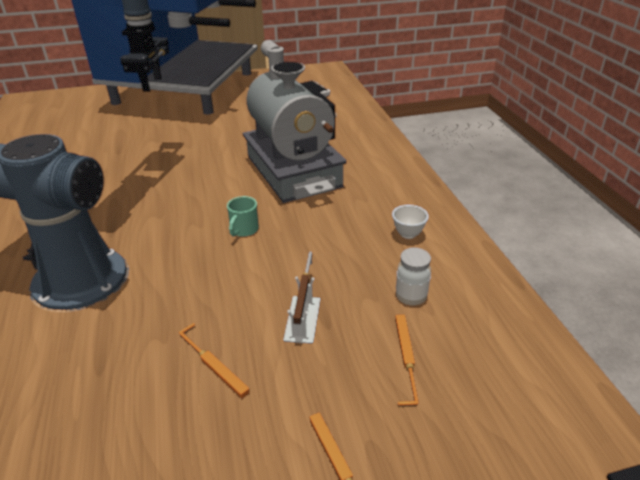

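The top view shows the dark wooden hook in the white cradle, with its handle at about (380,275) and claw end at (323,255). The three orange look-alikes lie on the counter at (420,208), (510,286) and (410,353). Only the dark one in the cradle fits the description. The pan hole is at about (207,216). I'll confirm this in one enlarged crop.

Run:
```python
from h import *
s=snapshot("top");p=s["pixels"];d=snapshot("side");q=d["pixels"]
z=lambda im,x,y,w,h,f:cv2.resize(im[y:y+h,x:x+w],None,fx=f,fy=f,interpolation=cv2.INTER_CUBIC)
a=z(p,315,240,100,70,4);b=z(p,170,180,70,70,4)   # 400x280, 280x280
c=z(q,270,240,100,110,2.6) ; e=z(q,280,165,70,50,4) #260x286 ; 280x200
can=np.zeros((590,690,3),np.uint8);can[:280,:400]=a;can[:280,405:685]=b;can[290:290+c.shape[0],:c.shape[1]]=c;can[290:490,405:685]=e
save("crop",can)
# hole in top / side
for (u,v) in [(207,216)]: print("hole top",onz(s,(u,v),.047))
print("hole side",onz(d,(319,187),.047))
for n,uv in [("back",(404,286)),("front",(358,267)),("tip",(323,255))]: print(n,onz(s,uv,.075 if n!="tip" else .065))
for o,h in [("bowl",.06),("mug",.075),("jar",.11)]:
  pass
print(onz(s,(290,147),.03),onz(s,(231,304),.04),onz(s,(374,178),.055))
print("roaster base front corners z.088", onz(s,(183,175),.088),onz(s,(203,262),.088))
```

```text
hole top [0.61666591 0.16488457 0.047     ]
hole side [0.61947483 0.16840045 0.047     ]
back [ 0.44540136 -0.32431425  0.075     ]
front [ 0.49006545 -0.21283197  0.075     ]
tip [ 0.51952879 -0.12773713  0.065     ]
[ 0.80917868 -0.03929993  0.03      ] [0.39825371 0.09662627 0.04      ] [ 0.72104038 -0.25687254  0.055     ]
roaster base front corners z.088 [0.71021184 0.21966439 0.088     ] [0.49587552 0.15954095 0.088     ]
```

View pics/crop.png

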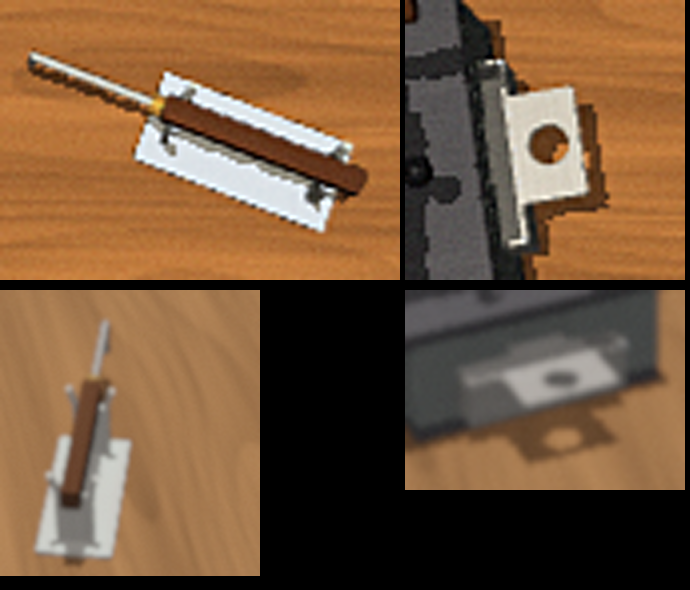

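The crop confirms that the dark-brown hook lies in the white cradle with its claw pointing toward the roaster. The hole is at top-view pixel (205.5,216). I'm starting the move.

Request:
move_arm(motion=[[[0, 0, 0, -3.15, -3.6, -0.25, 100], [0, 0, 0, -3.15, -3.6, -0.25, 100], [0, 0, 0, -3.15, -3.6, -0.25, 100], [0, 0, 0, -3.15, -3.6, -0.25, 100], [0, 0, 0, -3.15, -3.6, -0.25, 100], [0, 0, 0, -3.15, -3.6, -0.25, 100], [0, 0, 0, -3.15, -3.6, -0.25, 100], [0, 0, 0, -3.15, -3.6, -0.25, 100], [0, 0, 0, -3.15, -3.6, -0.25, 100], [0, 0, 0, -3.15, -3.6, -0.25, 100], [0, 0, 0, -3.15, -3.6, -0.25, 100], [0, 0, 0, -3.15, -3.6, -0.25, 100]]])

```text
time_s: 2.2
tcp_pos: [0.4306, 0.0419, 0.2539]
tcp_rot: [0.166, 0.986, 0.005, 0.005]
ft_force: [-0.2, 0.7, 0.6]
gripper_width: 0.0866
```

```bash
cat >> h.py <<'E'
def plan(target,yaw,n,tilt0=True):
    """rows to go to target with tool down, tool x at yaw (deg)"""
    st=get_state();p=np.array(st["tcp_pos"]);R0=Ro.from_quat(st["tcp_rot"])
    y=np.radians(yaw);G=Ro.from_matrix(np.array([[np.cos(y),np.sin(y),0],[np.sin(y),-np.cos(y),0],[0,0,-1]]))
    rv=(R0.inv()*G).as_rotvec()/n;d=(np.array(target)-p)/n
    print("at",p.round(4),"x-axis",R0.as_matrix()[:,0].round(4),"z",R0.as_matrix()[:,2].round(4),"F",np.round(st["ft_force"],2),"w",round(st["gripper_width"],4))
    for i in range(n):
        R=R0*Ro.from_rotvec(rv*i);sh=R.inv().apply(d)*100
        print(np.round(rv,3).tolist()+np.round(sh,2).tolist())
E
python3 - <<'E'
from h import *
# expected handle centre: mean of top-face ends
s=snapshot("top")
b=onz(s,(404.5,285),.075);f=onz(s,(355.7,266.2),.075);t=onz(s,(323,255),.065);print(b,f,t,(b+f)/2,np.linalg.norm(f-b),np.degrees(np.arctan2(*(f-b)[1::-1])),np.degrees(np.arctan2(*(t-b)[1::-1])))
plan([.467,-.27,.24],69,11)
E
```

```text
[ 0.4478287  -0.32557975  0.075     ] [ 0.49194297 -0.2072313   0.075     ] [ 0.51952879 -0.12773713  0.065     ] [ 0.46988583 -0.26640553  0.075     ] 0.1263029078652888 69.55711000228337 70.07899117971796
at [0.4359 0.0346 0.2548] x-axis [-0.9432  0.3318 -0.0177] z [ 1.890e-02  6.000e-04 -9.998e-01] F [ 2.87 -3.81  0.16] w 0.0871
[0.002, 0.001, 0.145, -1.18, -2.52, 0.14]
[0.002, 0.001, 0.145, -1.54, -2.32, 0.14]
[0.002, 0.001, 0.145, -1.86, -2.07, 0.14]
[0.002, 0.001, 0.145, -2.14, -1.78, 0.15]
[0.002, 0.001, 0.145, -2.37, -1.45, 0.15]
[0.002, 0.001, 0.145, -2.56, -1.09, 0.15]
[0.002, 0.001, 0.145, -2.69, -0.71, 0.15]
[0.002, 0.001, 0.145, -2.76, -0.32, 0.15]
[0.002, 0.001, 0.145, -2.78, 0.09, 0.14]
[0.002, 0.001, 0.145, -2.74, 0.49, 0.14]
[0.002, 0.001, 0.145, -2.64, 0.88, 0.14]
```

Request:
move_arm(motion=[[[0.002, 0.001, 0.145, -1.2, -2.5, 0.14, 100], [0.002, 0.001, 0.145, -1.5, -2.3, 0.14, 100], [0.002, 0.001, 0.145, -1.9, -2.1, 0.14, 100], [0.002, 0.001, 0.145, -2.1, -1.8, 0.15, 100], [0.002, 0.001, 0.145, -2.4, -1.5, 0.15, 100], [0.002, 0.001, 0.145, -2.6, -1.1, 0.15, 100], [0.002, 0.001, 0.145, -2.7, -0.7, 0.15, 100], [0.002, 0.001, 0.145, -2.8, -0.3, 0.15, 100], [0.002, 0.001, 0.145, -2.8, 0.1, 0.14, 100], [0.002, 0.001, 0.145, -2.7, 0.5, 0.14, 100], [0.002, 0.001, 0.145, -2.6, 0.9, 0.14, 100]]])

```text
time_s: 3.35
tcp_pos: [0.4625, -0.2836, 0.2415]
tcp_rot: [0.839, 0.545, 0.001, 0.0]
ft_force: [-0.4, 0.5, 0.2]
gripper_width: 0.0871
```

Run:
```python
from h import *
s=snapshot("wrist");save("w1",s["pixels"])
for r in cut_out(s,"hook_grip")[:2]: print(r["conf"],r["extent"],cv2.minAreaRect(np.argwhere(r["mask"])[:,::-1].astype(np.float32)))
b=np.array([.4478,-.3256,.075]);f=np.array([.4919,-.2072,.075]);print(proj(s,[b,f]).round(1))
plan([.47,-.266,.15],69.6,3)
```

```text
0.96 [97.3, 232.0, 245.0, 337.6] ((167.00172424316406, 293.3411560058594), (168.75770568847656, 31.325361251831055), 37.71970748901367)
0.9 [506.7, 148.5, 538.4, 303.6] ((525.0604858398438, 225.05703735351562), (152.11068725585938, 26.223953247070312), 88.31531524658203)
[[321.3 261.9]
 [312.1 116. ]]
at [ 0.4633 -0.2864  0.2415] x-axis [ 0.405   0.9143 -0.    ] z [ 0.0044 -0.002  -1.    ] F [-0.12 -0.04 -0.37] w 0.0873
[0.002, 0.0, -0.02, 0.71, -0.09, 3.05]
[0.002, 0.0, -0.02, 0.71, -0.07, 3.05]
[0.002, 0.0, -0.02, 0.71, -0.05, 3.05]
```

View pics/w1.png

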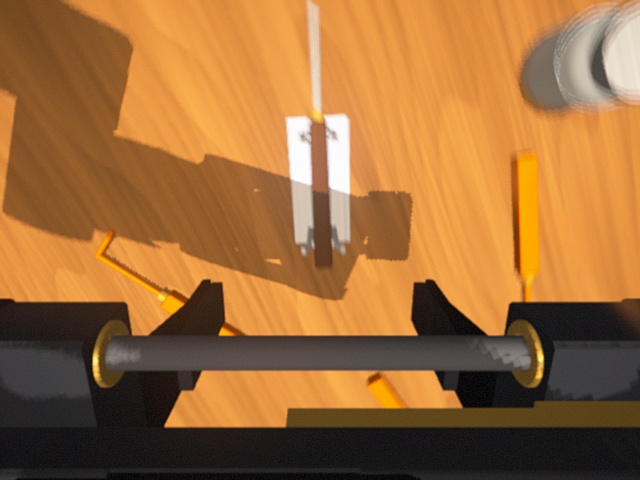

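The wrist view shows the dark handle from (324,265) at the back to (318,122) at the front, with the cradle under it and the jaws centred at about column 318.

Run:
```python
from h import *
s=snapshot("wrist")
b=onz(s,(324,265),.075);f=onz(s,(318,122),.075);print(b,f,(b+f)/2,np.linalg.norm(f-b),np.degrees(np.arctan2(*(f-b)[1::-1])))
ft=np.load if 0 else None
c=(b+f)/2
plan([c[0],c[1],.13],68.5,3)
```

```text
[ 0.44993283 -0.33274509  0.075     ] [ 0.4952844  -0.21663762  0.075     ] [ 0.47260862 -0.27469135  0.075     ] 0.1246503459845912 68.66438478957684
at [ 0.4626 -0.284   0.2414] x-axis [0.4018 0.9157 0.0018] z [ 3.e-03  6.e-04 -1.e+00] F [-0.36 -0.2   0.4 ] w 0.0872
[0.001, -0.001, -0.013, 0.41, 0.17, 3.71]
[0.001, -0.001, -0.013, 0.41, 0.18, 3.71]
[0.001, -0.001, -0.013, 0.41, 0.19, 3.71]
```

Request:
move_arm(motion=[[[0.001, -0.001, -0.008, 0.5, 0.1, 3.5, 100], [0.001, -0.001, -0.008, 0.5, 0.1, 3.5, 100], [0.001, -0.001, -0.008, 0.5, 0.1, 3.5, 100], [0, 0, 0, 0, 0, 0, 100]]])

```text
time_s: 3.9
tcp_pos: [0.4727, -0.268, 0.1359]
tcp_rot: [0.828, 0.56, 0.0, 0.001]
ft_force: [-1.3, 0.8, -0.4]
gripper_width: 0.0872
```

Run:
```python
from h import *
s=snapshot("wrist");p=s["pixels"]
hsv=cv2.cvtColor(p,cv2.COLOR_RGB2HSV)
save("w2",p)
st=get_state();R=Ro.from_quat(st["tcp_rot"]).as_matrix();t=np.array(st["tcp_pos"])
print("tcp",t.round(4),R[:,0].round(3),"proj tcp / grasp at handle top along axis",proj(s,[t,t+R[:,2]*.03,t+R[:,2]*.03+R[:,0]*.05]).round(1))
for r in cut_out(s,"hook_grip")[:3]: print(r["conf"],r["extent"],cv2.minAreaRect(np.argwhere(r["mask"])[:,::-1].astype(np.float32)))
# rows: brown handle columns
br=(p[...,0]>50)&(p[...,0]<130)&(p[...,1]<60)&(p[...,2]<50)
for v in range(60,330,30):
    x=np.nonzero(br[v,200:440])[0]+200;print(v,(x.min(),x.max(),len(x)) if len(x) else None)
```

```text
tcp [ 0.474  -0.2693  0.1381] [ 0.373  0.928 -0.003] proj tcp / grasp at handle top along axis [[321.5 306. ]
 [321.2 279.3]
 [321.6 185.5]]
0.65 [300.1, 0.5, 329.8, 335.4] ((312.9003601074219, 167.0714111328125), (334.5548095703125, 27.915828704833984), 88.05191802978516)
0.57 [25.7, 279.6, 243.0, 429.7] ((131.72097778320312, 364.098388671875), (251.31405639648438, 34.310150146484375), 35.784523010253906)
60 None
90 None
120 None
150 None
180 None
210 None
240 None
270 (np.int64(326), np.int64(327), 2)
300 (np.int64(214), np.int64(413), 14)
```

View pics/w2.png

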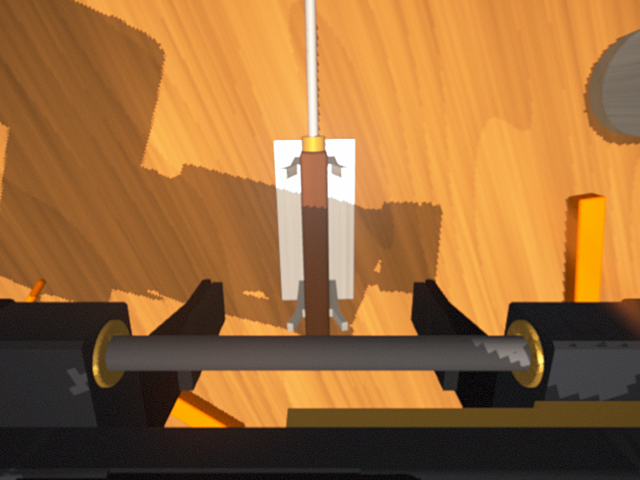

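The wrist view shows the handle axis from (314,150) to about (317,335), roughly 5 px left of the tool centreline.

Run:
```python
from h import *
s=snapshot("wrist")
b=onz(s,(317,335),.075);f=onz(s,(313.5,137),.075);d=(f-b)/np.linalg.norm(f-b);r=onz(s,(311,5),.068);g=onz(s,(313.5,150),.075)
print(b,f,np.linalg.norm(f-b),np.degrees(np.arctan2(d[1],d[0])),np.degrees(np.arctan2(*(r-b)[1::-1])),"uprights",)
cf=f-d*.065;cg=g-d*.065
cr=[onz(s,x,.005) for x in [(274,140),(355,139),(353,299),(281,299)]];cc=np.mean(cr,0);print("centres",cf,cg,"cradle",cc)
st=get_state();R=Ro.from_quat(st["tcp_rot"]).as_matrix();print("lateral/long err in tool",(R.T@(cf-st["tcp_pos"])).round(4),(R.T@(cc-st["tcp_pos"])).round(4))
plan([cf[0],cf[1],.046],np.degrees(np.arctan2(d[1],d[0])),3)
```

```text
[ 0.45398723 -0.32448627  0.075     ] [ 0.49981159 -0.20519521  0.075     ] 0.12778978683538705 68.98626616717748 69.01247879282268 uprights
centres [ 0.47650313 -0.26587235  0.075     ] [ 0.47379946 -0.27254503  0.075     ] cradle [ 0.47482808 -0.27201982  0.005     ]
lateral/long err in tool [ 0.0062 -0.0028  0.0658] [ 0.0002 -0.003   0.1359]
at [ 0.476  -0.2719  0.1409] x-axis [ 0.3736  0.9276 -0.0058] z [ 0.0111 -0.0107 -0.9999] F [ 0.62 -0.05  0.44] w 0.087
[0.005, 0.002, -0.005, 0.21, -0.11, 3.16]
[0.005, 0.002, -0.005, 0.21, -0.09, 3.16]
[0.005, 0.002, -0.005, 0.2, -0.07, 3.16]
```

Request:
move_arm(motion=[[[0.005, 0.002, -0.005, 0.1, -0.1, 3.0, 100], [0.004, 0.002, -0.005, 0.1, -0.1, 3.0, 100], [0.003, 0.002, -0.005, 0.0, -0.1, 2.5, 100], [0, 0, 0, 0, 0, 0.3, 100], [0, 0, 0, 0, 0, 0, 100]]])

```text
time_s: 4.55
tcp_pos: [0.4835, -0.2767, 0.0633]
tcp_rot: [0.824, 0.567, 0.004, 0.014]
ft_force: [0.2, 0.2, 0.6]
gripper_width: 0.0868
```

Run:
```python
from h import *
for i in range(4):
    st=get_state();print(st["time_s"],st["tcp_pos"],Ro.from_quat(st["tcp_rot"]).as_matrix()[:,0].round(4),st["ft_force"].round(2));snapshot("top")
plan([.4735,-.2705,.046],69,2)
```

```text
4.55 [ 0.48347534 -0.27671089  0.06329206] [ 0.3574  0.9339 -0.0092] [0.18 0.23 0.55]
4.6 [ 0.48357852 -0.27681621  0.06365294] [ 0.3574  0.9339 -0.0094] [0.32 0.66 0.89]
4.65 [ 0.48360746 -0.276814    0.06376179] [ 0.3573  0.9339 -0.0095] [-0.53  0.26 -0.32]
4.7 [ 0.48351191 -0.27671592  0.0636818 ] [ 0.3574  0.9339 -0.0095] [ 0.31 -0.39  1.05]
at [ 0.4833 -0.2766  0.0635] x-axis [ 0.3573  0.9339 -0.0094] z [ 0.0227 -0.0187 -0.9996] F [ 0.42 -0.24 -0.17] w 0.0868
[0.014, 0.005, 0.001, 0.12, -0.59, 0.86]
[0.014, 0.005, 0.001, 0.11, -0.58, 0.87]
```

Request:
move_arm(motion=[[[0.014, 0.005, 0, 0.1, -0.6, 0.5, 100], [0.014, 0.005, 0, 0.1, -0.6, 0.5, 100]]])

```text
time_s: 4.95
tcp_pos: [0.4739, -0.2713, 0.0552]
tcp_rot: [0.824, 0.567, 0.001, 0.001]
ft_force: [-0.2, 0.1, 0.3]
gripper_width: 0.0872
```

Run:
```python
from h import *
for i in range(3):
    st=get_state();print(st["time_s"],st["tcp_pos"],Ro.from_quat(st["tcp_rot"]).as_matrix()[:,0].round(4),st["ft_force"].round(2));snapshot("top")
plan([.4735,-.2705,.046],69,1)
```

```text
4.95 [ 0.47391042 -0.27132497  0.05517704] [ 3.570e-01  9.341e-01 -6.000e-04] [-0.16  0.06  0.32]
5.0 [ 0.47279609 -0.27057729  0.05424007] [3.571e-01 9.341e-01 4.000e-04] [-0.51 -0.01 -0.52]
5.05 [ 0.47305453 -0.27071316  0.05426201] [3.572e-01 9.340e-01 3.000e-04] [-0.02  1.04  0.78]
at [ 0.4735 -0.271   0.0544] x-axis [ 0.3573  0.934  -0.    ] z [ 1.7e-03 -7.0e-04 -1.0e+00] F [-0.18 -0.76 -0.22] w 0.0873
[0.002, 0.0, 0.001, 0.05, -0.02, 0.84]
```

Request:
move_arm(motion=[[[0, 0, 0, 0, 0, 0.8, 100], [0, 0, 0, 0, 0, 0.1, 50], [0, 0, 0, 0, 0, 0, 30]]], force=10)

```text
time_s: 5.4
tcp_pos: [0.4735, -0.2711, 0.0443]
tcp_rot: [0.824, 0.567, 0.0, 0.001]
ft_force: [0.3, 0.3, 0.1]
gripper_width: 0.078
```

Run:
```python
from h import *
s=snapshot("wrist");p=s["pixels"];save("w3",p[60:480])
plan([.4735,-.2705,.046],69,1)
```

```text
at [ 0.4734 -0.271   0.0443] x-axis [3.573e-01 9.340e-01 1.000e-04] z [ 1.3e-03 -4.0e-04 -1.0e+00] F [-0.03 -0.23  0.28] w 0.0742
[0.001, -0.0, 0.001, 0.05, -0.01, -0.17]
```

View pics/w3.png

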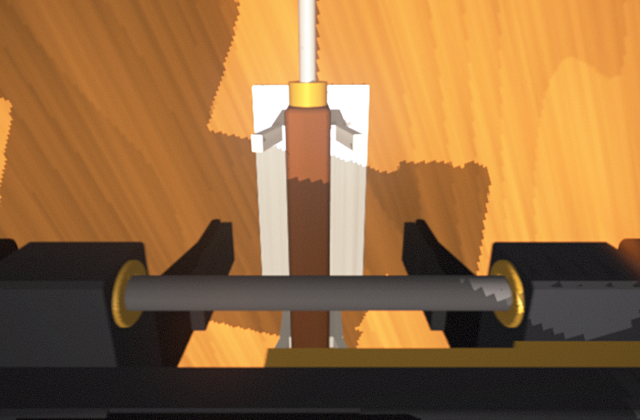

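The handle spans columns 288–330 (centre 309) and the jaw centre is at about 318, so I need to shift 3 mm along -y before closing.

Request:
move_arm(motion=[[[0, 0, 0, 0, -0.3, -0.1, 30], [0, 0, 0, 0, 0, 0, 30], [0, 0, 0, 0, 0, 0, 25], [0, 0, 0, 0, 0, 0, 0], [0, 0, 0, 0, 0, 0, 0], [0, 0, 0, 0, 0, 0, 0], [0, 0, 0, 0, 0, 0, 0], [0, 0, 0, 0, 0, 0, 0], [0, 0, 0, 0, 0, 0, 0], [0, 0, 0, 0, 0, 0, 0]]], force=10)

```text
time_s: 6.45
tcp_pos: [0.4707, -0.27, 0.0458]
tcp_rot: [0.824, 0.567, 0.001, 0.001]
ft_force: [-0.8, 0.3, -0.4]
gripper_width: 0.0155
```

Request:
move_arm(motion=[[[0, 0, 0, 0, 0, 0, 0], [0, 0, 0, 0, 0, 0, 0], [0, 0, 0, 0, 0, -1.0, 0], [0, 0, 0, 0, 0, -2.0, 0], [0, 0, 0, 0, 0, -3.0, 0], [0, 0, 0, 0, 0, -3.0, 0], [0, 0, 0, 0, 0, -2.0, 0], [0, 0, 0, 0, 0, 0, 0]]], force=55)

```text
time_s: 7.25
tcp_pos: [0.4696, -0.2692, 0.1609]
tcp_rot: [0.824, 0.567, 0.0, -0.0]
ft_force: [-0.1, -0.8, 0.0]
gripper_width: 0.0152
```

Run:
```python
from h import *
st=get_state();print(st["tcp_pos"],st["gripper_width"])
w=snapshot("wrist");save("w4",w["pixels"][:300])
s=snapshot("top");p=s["pixels"]
R=Ro.from_quat(st["tcp_rot"]).as_matrix();t=st["tcp_pos"]
tip=t+R@np.array([.150,0,-.019+.035]);print("tip est",tip,"bend",t+R@np.array([.15,0,-.019]))
print("wrist proj tip/bend",proj(w,[tip,t+R@np.array([.15,0,-.022])]).round(1),"top",proj(s,[t+R@np.array([.15,0,-.022]),tip]).round(1))
# pan hole/pan yaw
for r in cut_out(s,"pan")[:1]: print(r["extent"],cv2.minAreaRect(np.argwhere(r["mask"])[:,::-1].astype(np.float32)))
for r in cut_out(s,"roaster")[:2]: print(r["conf"],r["extent"])
z=lambda im,x,y,w,h,f:cv2.resize(im[y:y+h,x:x+w],None,fx=f,fy=f,interpolation=cv2.INTER_CUBIC)
a=z(p,50,150,180,140,4.2);save("r",a)
```

```text
[ 0.46960581 -0.26924338  0.16094975] 0.015195509280812295
tip est [ 0.5231648  -0.1291194   0.14505302] bend [ 0.52317769 -0.12915013  0.180053  ]
wrist proj tip/bend [[ 317.9  -69.7]
 [ 317.9 -129.1]] top [[325.5 246.7]
 [324.8 249.1]]
[184.9, 195.0, 216.2, 244.5] ((201.98995971679688, 217.92999267578125), (49.073211669921875, 23.758790969848633), 81.8698959350586)
0.76 [0.0, 158.8, 202.5, 279.0]
```

View pics/w4.png

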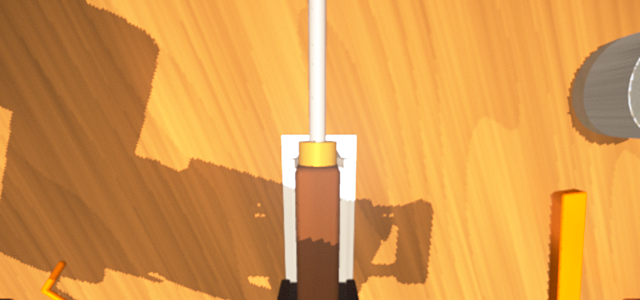

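View pics/r.png

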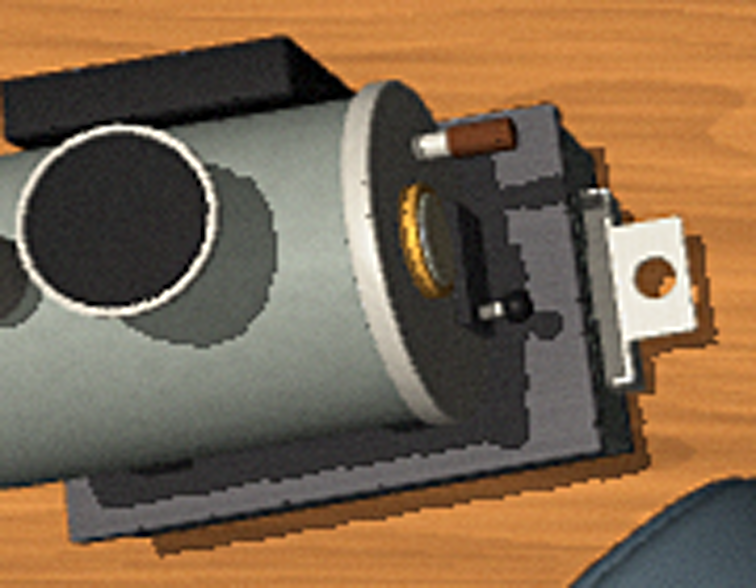

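In the wrist view the hook is held straight, with the ferrule front at (317,142) and the handle shoulder at (317,165). In the top crop the hole is at full-frame pixel (206.2,216.2), and the roaster's base edges are sharp.

Run:
```python
from h import *
st=get_state();R=Ro.from_quat(st["tcp_rot"]).as_matrix();t=st["tcp_pos"]
w=snapshot("wrist");s=snapshot("top")
for uv,dz in [((317.5,142),.027),((317.5,165),.029),((317,5),.022)]: print("tool coords",(R.T@(onz(w,uv,t[2]+dz)-t)).round(4))
c=lambda x,y:(x/4.2+50,y/4.2+150)
A,B,C=[onz(s,c(*q),.088) for q in [(555,105),(602,452),(72,540)]]
print("front edge",np.linalg.norm(A-B),np.degrees(np.arctan2(*(A-B)[1::-1]))+90,"side",np.linalg.norm(C-B),np.degrees(np.arctan2(*(C-B)[1::-1])))
print("hole",onz(s,(206.2,216.2),.047), "lip corners",[onz(s,c(*q),.047).round(4) for q in [(682,217),(697,328),(625,342),(610,226)]])
# rod in top view: find bright end near predicted
p=s["pixels"][225:300,300:420].astype(int);z=cv2.resize(s["pixels"][225:300,300:420],None,fx=5,fy=5,interpolation=cv2.INTER_CUBIC);save("rod",z)
```

```text
tool coords [ 0.0736 -0.0001 -0.0267]
tool coords [ 0.0661 -0.0001 -0.0287]
tool coords [ 0.1157 -0.0003 -0.0216]
front edge 0.20773142051755003 100.73761181424985 side 0.2975840495663991 100.38831526085539
hole [0.61611999 0.16686148 0.047     ] lip corners [array([0.6539, 0.1532, 0.047 ]), array([0.5861, 0.141 , 0.047 ]), array([0.5769, 0.1833, 0.047 ]), array([0.6477, 0.196 , 0.047 ])]
```

View pics/rod.png

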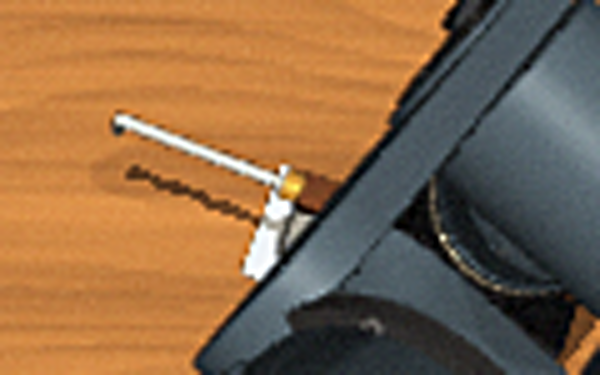

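The rod end is at top-view pixel (323.6,249), within 2–3 px of where it was predicted. The roaster's inward axis is at about 100.5°. Next is the standoff.

Run:
```python
from h import *
plan([.660,-.060,.145],100.5,8)
```

```text
at [ 0.4673 -0.2673  0.1564] x-axis [0.3573 0.934  0.0041] z [-0.0077  0.0074 -0.9999] F [-0.13  0.33 -1.35] w 0.0156
[-0.001, -0.001, -0.069, 3.28, 1.33, 0.14]
[-0.001, -0.001, -0.069, 3.18, 1.55, 0.14]
[-0.001, -0.001, -0.069, 3.07, 1.76, 0.14]
[-0.001, -0.001, -0.069, 2.94, 1.97, 0.14]
[-0.001, -0.001, -0.069, 2.8, 2.16, 0.14]
[-0.001, -0.001, -0.069, 2.64, 2.35, 0.14]
[-0.001, -0.001, -0.069, 2.48, 2.53, 0.14]
[-0.001, -0.001, -0.069, 2.3, 2.69, 0.14]
```

Request:
move_arm(motion=[[[-0.001, -0.001, -0.069, 3.3, 1.3, 0.14, 0], [-0.001, -0.001, -0.069, 3.2, 1.5, 0.14, 0], [-0.001, -0.001, -0.069, 3.1, 1.8, 0.14, 0], [-0.001, -0.001, -0.069, 2.9, 2.0, 0.14, 0], [-0.001, -0.001, -0.069, 2.8, 2.2, 0.14, 0], [-0.001, -0.001, -0.069, 2.6, 2.3, 0.14, 0], [-0.001, -0.001, -0.069, 2.5, 2.5, 0.14, 0], [-0.001, -0.001, -0.069, 2.3, 2.7, 0.14, 0], [0, 0, 0, 0, 0, 0, 0]]], force=55)

```text
time_s: 8.45
tcp_pos: [0.6599, -0.0501, 0.1301]
tcp_rot: [0.631, 0.775, -0.003, -0.01]
ft_force: [-0.6, 0.4, -1.3]
gripper_width: 0.0155
```

Run:
```python
from h import *
w=snapshot("wrist");st=get_state();s=snapshot("top")
im=w["pixels"][:330].copy();c=cv2.resize(s["pixels"][190:290,180:340],None,fx=4,fy=2.4 if 0 else 4,interpolation=cv2.INTER_CUBIC)[:260]
save("w5",np.vstack([im,c]))
R=Ro.from_quat(st["tcp_rot"]).as_matrix();t=st["tcp_pos"]
for r in cut_out(w,"pan")[:2]: print(r["conf"],r["extent"])
tip=t+R@np.array([.151,0,.016]);print("tip est",tip, "top proj rod bend",proj(s,[t+R@np.array([.151,0,-.022])]).round(1),"hole wrist proj",proj(w,[[.618,.1675,.047]]).round(1))
plan([.6455,.019,.1],100.5,3)
```

```text
tip est [0.62736812 0.09639235 0.11534151] top proj rod bend [[227.4 202. ]] hole wrist proj [[ 326.7 -174.6]]
at [ 0.6566 -0.0539  0.1304] x-axis [-0.1976  0.9802  0.01  ] z [-0.023   0.0056 -0.9997] F [-0.08 -0.54 -0.49] w 0.0153
[-0.007, -0.003, 0.005, 2.44, 0.14, 1.04]
[-0.007, -0.003, 0.005, 2.45, 0.12, 1.03]
[-0.007, -0.003, 0.005, 2.45, 0.1, 1.02]
```

View pics/w5.png

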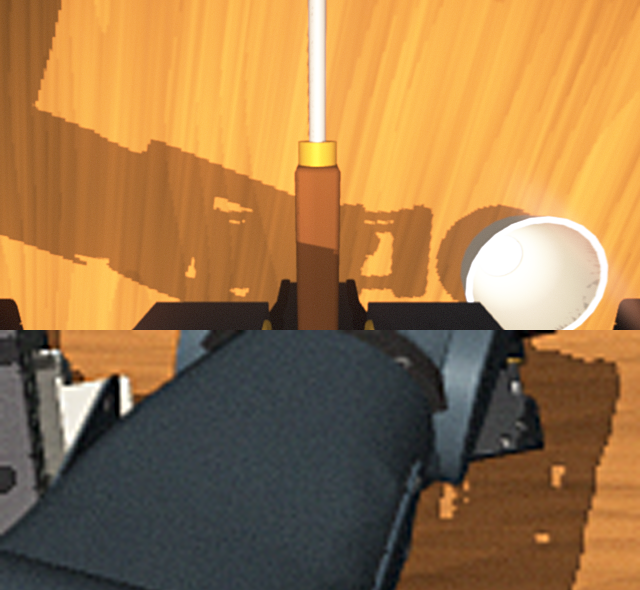

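The wrist view shows the hook held straight along column 317. In the top view the arm hides the claw and hole, so I'll back off and up until the wrist camera sees the hole.

Run:
```python
from h import *
w=snapshot("wrist");h=np.array([.620,.167,.047]);u=np.array([-.182,.983,0])
for back,up in [(.05,.06),(.07,.08),(.08,.1),(.05,.12),(.1,.06),(.1,.1)]: print(back,up,proj(w,[h+u*back-[0,0,up]]).round(0))
st=get_state();print(st["tcp_pos"])
```

```text
0.05 0.06 [[ 337. -211.]]
0.07 0.08 [[ 337. -226.]]
0.08 0.1 [[ 337. -220.]]
0.05 0.12 [[ 335. -147.]]
0.1 0.06 [[ 340. -324.]]
0.1 0.1 [[ 338. -259.]]
[ 0.65662319 -0.05447297  0.13090977]
```

Run:
```python
from h import *
plan([.6475,.0186,.09],100.5,4)
```

```text
at [ 0.6566 -0.0545  0.1309] x-axis [-0.1967  0.9804  0.0098] z [-0.0223  0.0055 -0.9997] F [-0.27  0.41 -0.54] w 0.0158
[-0.005, -0.002, 0.004, 1.83, 0.16, 1.04]
[-0.005, -0.002, 0.004, 1.83, 0.15, 1.03]
[-0.005, -0.002, 0.004, 1.83, 0.13, 1.03]
[-0.005, -0.002, 0.004, 1.83, 0.12, 1.03]
```

Request:
move_arm(motion=[[[-0.005, -0.002, 0.004, 1.8, 0.15, 0.9, 0], [-0.005, -0.002, 0.004, 1.8, 0.15, 0.9, 0], [-0.005, -0.002, 0.004, 1.8, 0.13, 0.9, 0], [-0.005, -0.002, 0.004, 1.8, 0.1, 0.8, 0], [0, 0, 0, 0, 0, 0, 0]]])

```text
time_s: 9.15
tcp_pos: [0.6441, 0.0103, 0.0955]
tcp_rot: [0.646, 0.764, -0.001, -0.001]
ft_force: [-1.4, -1.2, -0.7]
gripper_width: 0.0156
```

Run:
```python
from h import *
d=snapshot("side");s=snapshot("top");st=get_state();R=Ro.from_quat(st["tcp_rot"]).as_matrix();t=st["tcp_pos"]
tip=t+R@np.array([.151,0,.016]);b=t+R@np.array([.151,0,-.019]);print("tip est",tip,"side proj tip,bend,hole",proj(d,[tip,b,[.62,.167,.047]]).round(1),"top",proj(s,[tip,b]).round(1))
a=cv2.resize(d["pixels"][130:220,260:370],None,fx=4,fy=4,interpolation=cv2.INTER_CUBIC)
c=cv2.resize(s["pixels"][180:260,170:250],None,fx=4,fy=4,interpolation=cv2.INTER_CUBIC)
can=np.zeros((360,770,3),np.uint8);can[:,:440]=a;can[:320,450:770]=c;save("c6",can)
plan([.6475,.0186,.08],100.5,1)
```

```text
tip est [0.62124251 0.15707988 0.08042647] side proj tip,bend,hole [[320.5 178.5]
 [320.3 167.1]
 [319.3 187.2]] top [[207.4 211.4]
 [204.2 208.2]]
at [0.6462 0.0082 0.0968] x-axis [-0.1657  0.9862 -0.0022] z [ 9.e-04 -2.e-03 -1.e+00] F [ 0.65 -0.22 -0.74] w 0.0157
[0.001, 0.002, -0.017, 1.01, 0.3, 1.67]
```

View pics/c6.png

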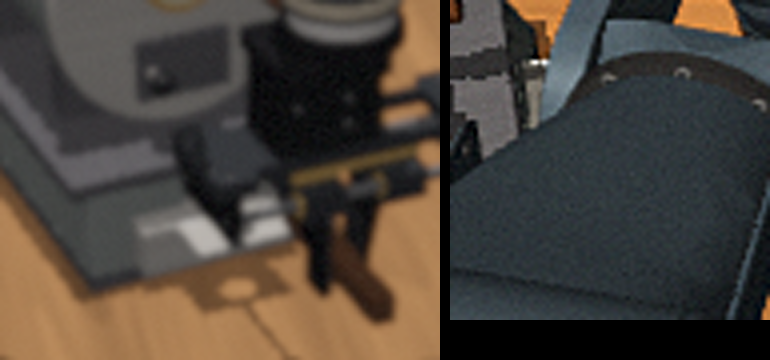

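The side crop shows the gripper hiding the claw, with the hole's lit shadow spot at crop (240,290) and the rod's shadow ending just short of it. That fits my estimate of 10 mm short, so I'll advance and line up.

Request:
move_arm(motion=[[[0, 0, -0.017, 1.0, 0.3, 0.6, 0], [0, 0, 0, 0.1, 0, 0.3, 0]]])

```text
time_s: 9.45
tcp_pos: [0.6491, 0.017, 0.089]
tcp_rot: [0.64, 0.768, 0.0, 0.003]
ft_force: [0.2, -0.1, -1.0]
gripper_width: 0.0155
```

```bash
cat >> h.py <<'E'
def tipinfo():
    st=get_state();R=Ro.from_quat(st["tcp_rot"]).as_matrix();t=st["tcp_pos"]
    print("tip",(t+R@np.array([.151,0,.016])).round(4),"yaw",np.degrees(np.arctan2(R[1,0],R[0,0])).round(2),"z",R[:,2].round(4),"F",np.round(st["ft_force"],2),"t",st["time_s"],"w",round(st["gripper_width"],4))
E
python3 - <<'E'
from h import *
snapshot("side");snapshot("side");tipinfo()
plan([.6475,.0186,.07],100.5,1)
E
```

```text
tip [0.6219 0.165  0.0722] yaw 100.37 z [ 0.0044 -0.0036 -1.    ] F [-0.31 -0.17 -1.38] t 9.55 w 0.0153
at [0.649  0.0165 0.0888] x-axis [-0.18    0.9837 -0.0043] z [ 0.0044 -0.0036 -1.    ] F [-0.31 -0.17 -1.38] w 0.0153
[0.004, 0.004, -0.002, 0.24, -0.12, 1.88]
```

Request:
move_arm(motion=[[[0.003, 0.002, 0, 0.2, -0.1, 0.8, 0], [0, 0, 0, 0.05, 0, 0.8, 0], [0, 0, 0, 0, 0, 0.6, 0]]])

```text
time_s: 9.85
tcp_pos: [0.6488, 0.0179, 0.0664]
tcp_rot: [0.641, 0.768, 0.0, 0.002]
ft_force: [-0.3, 0.3, -0.9]
gripper_width: 0.015
```

Run:
```python
from h import *
snapshot("side");snapshot("side");tipinfo()
plan([.6475,.0186,.04],100.5,1)
```

```text
tip [0.6208 0.1665 0.0493] yaw 100.32 z [ 0.0012 -0.0024 -1.    ] F [-0.25 -0.01 -1.24] t 9.95 w 0.0155
at [0.6479 0.018  0.0657] x-axis [-0.1792  0.9838 -0.0026] z [ 0.0012 -0.0024 -1.    ] F [-0.25 -0.01 -1.24] w 0.0155
[0.001, 0.003, -0.003, 0.07, -0.03, 2.57]
```

Tip is just above the lip. I'll take small steps down, watching the vertical force.

Request:
move_arm(motion=[[[0, 0.002, 0, 0.05, 0, 0.5, 0], [0, 0, 0, 0, 0, 0.5, 0]]])

```text
time_s: 10.15
tcp_pos: [0.6484, 0.0185, 0.0554]
tcp_rot: [0.641, 0.768, 0.001, 0.001]
ft_force: [0.7, 0.1, -1.0]
gripper_width: 0.0153
```

Run:
```python
from h import *
snapshot("side");tipinfo()
```

```text
tip [0.6209 0.167  0.0385] yaw 100.32 z [ 9.e-04 -3.e-04 -1.e+00] F [-0.48 -0.43 -1.13] t 10.2 w 0.0154
```

Request:
move_arm(motion=[[[0, 0, 0, 0, 0, 0.6, 0], [0, 0, 0, 0, 0, 0.6, 0], [0, 0, 0, 0, 0, 0, 0]]])

```text
time_s: 10.5
tcp_pos: [0.6479, 0.0185, 0.0414]
tcp_rot: [0.641, 0.768, 0.0, 0.0]
ft_force: [-0.1, -0.9, -0.7]
gripper_width: 0.0153
```

Run:
```python
from h import *
snapshot("side");tipinfo();plan([.67,-.10,.041],100.5,12)
```

```text
tip [0.6211 0.167  0.0256] yaw 100.32 z [ 1.2e-03 -3.0e-04 -1.0e+00] F [-0.42  0.71 -0.5 ] t 10.55 w 0.0154
at [0.6481 0.0185 0.0417] x-axis [-1.792e-01  9.838e-01 -6.000e-04] z [ 1.2e-03 -3.0e-04 -1.0e+00] F [-0.42  0.71 -0.5 ] w 0.0154
[0.0, 0.0, -0.0, -1.0, 0.0, 0.01]
[0.0, 0.0, -0.0, -1.0, 0.0, 0.01]
[0.0, 0.0, -0.0, -1.0, 0.0, 0.01]
[0.0, 0.0, -0.0, -1.0, 0.0, 0.01]
[0.0, 0.0, -0.0, -1.0, 0.0, 0.01]
[0.0, 0.0, -0.0, -1.0, 0.0, 0.01]
[0.0, 0.0, -0.0, -1.0, 0.0, 0.01]
[0.0, 0.0, -0.0, -1.0, 0.0, 0.01]
[0.0, 0.0, -0.0, -1.0, 0.0, 0.01]
[0.0, 0.0, -0.0, -1.0, 0.0, 0.01]
[0.0, 0.0, -0.0, -1.0, -0.0, 0.01]
[0.0, 0.0, -0.0, -1.0, -0.0, 0.01]
```

Request:
move_arm(motion=[[[0, 0, 0, -0.4, 0, 0, 0], [0, 0, 0, -0.4, 0, 0, 0], [0, 0, 0, -0.4, 0, 0, 0], [0, 0, 0, -0.4, 0, 0, 0], [0, 0, 0, -0.4, 0, 0, 0], [0, 0, 0, -0.4, 0, 0, 0], [0, 0, 0, -0.4, 0, 0, 0]]])

```text
time_s: 11.25
tcp_pos: [0.653, -0.0099, 0.042]
tcp_rot: [0.641, 0.768, 0.001, -0.0]
ft_force: [0.1, 2.4, -1.4]
gripper_width: 0.0153
```

Run:
```python
from h import *
tipinfo();snapshot("side");tipinfo()
```

```text
tip [0.6259 0.1387 0.0262] yaw 100.33 z [ 3.0e-04  1.5e-03 -1.0e+00] F [ 0.07  2.44 -1.4 ] t 11.25 w 0.0153
tip [0.6262 0.1379 0.0262] yaw 100.31 z [ 8.e-04  8.e-04 -1.e+00] F [-0.59  0.36 -0.52] t 11.3 w 0.0155
```

Request:
move_arm(motion=[[[0, 0, 0, -0.4, 0, 0, 0], [0, 0, 0, -0.4, 0, 0, 0]]])

```text
time_s: 11.5
tcp_pos: [0.6546, -0.0188, 0.042]
tcp_rot: [0.641, 0.768, 0.001, -0.0]
ft_force: [-0.1, 2.1, -1.9]
gripper_width: 0.0157
```

Request:
move_arm(motion=[[[0, 0, 0, -0.35, 0, 0, 0]]])

```text
time_s: 11.6
tcp_pos: [0.6552, -0.0226, 0.042]
tcp_rot: [0.641, 0.768, 0.001, -0.0]
ft_force: [-0.3, 1.7, -2.1]
gripper_width: 0.0152
```

Request:
move_arm(motion=[[[0, 0, 0, -0.35, 0, 0, 0]]])

```text
time_s: 11.7
tcp_pos: [0.6559, -0.0263, 0.042]
tcp_rot: [0.641, 0.768, 0.001, -0.0]
ft_force: [-0.3, 1.8, -1.7]
gripper_width: 0.015
```

Request:
move_arm(motion=[[[0, 0, 0, -0.35, 0, 0, 0]]])

```text
time_s: 11.8
tcp_pos: [0.6566, -0.03, 0.042]
tcp_rot: [0.641, 0.768, 0.001, -0.0]
ft_force: [-0.2, 2.1, -2.2]
gripper_width: 0.0155
```

Request:
move_arm(motion=[[[0, 0, 0, -0.35, 0, 0, 0]]])

```text
time_s: 11.9
tcp_pos: [0.6572, -0.0338, 0.042]
tcp_rot: [0.641, 0.768, 0.001, -0.0]
ft_force: [-0.2, 2.0, -1.1]
gripper_width: 0.0152
```

Request:
move_arm(motion=[[[0, 0, 0, -0.35, 0, 0, 0]]])

```text
time_s: 12.0
tcp_pos: [0.6579, -0.0375, 0.0419]
tcp_rot: [0.641, 0.768, 0.001, -0.0]
ft_force: [-1.6, 1.5, -1.8]
gripper_width: 0.0153
```

Request:
move_arm(motion=[[[0, 0, 0, -0.35, 0, 0, 0]]])

```text
time_s: 12.1
tcp_pos: [0.6586, -0.0412, 0.0419]
tcp_rot: [0.641, 0.768, 0.001, -0.0]
ft_force: [0.3, 0.9, -1.1]
gripper_width: 0.0153
```

Request:
move_arm(motion=[[[0, 0, 0, -0.35, 0, 0, 0]]])

```text
time_s: 12.2
tcp_pos: [0.6592, -0.045, 0.0419]
tcp_rot: [0.641, 0.768, 0.001, -0.0]
ft_force: [-0.6, 2.3, -0.8]
gripper_width: 0.0155
```

Request:
move_arm(motion=[[[0, 0, 0, -0.35, 0, 0, 0]]])

```text
time_s: 12.3
tcp_pos: [0.6599, -0.0487, 0.0419]
tcp_rot: [0.641, 0.768, 0.001, -0.0]
ft_force: [-0.9, 1.2, -0.9]
gripper_width: 0.0153
```

Request:
move_arm(motion=[[[0, 0, 0, -0.35, 0, 0, 0]]])

```text
time_s: 12.4
tcp_pos: [0.6605, -0.0525, 0.0419]
tcp_rot: [0.641, 0.768, 0.001, -0.001]
ft_force: [-1.5, 1.4, -1.9]
gripper_width: 0.0152
```

Request:
move_arm(motion=[[[0, 0, 0, -0.35, 0, 0, 0]]])

```text
time_s: 12.5
tcp_pos: [0.6612, -0.0562, 0.0419]
tcp_rot: [0.641, 0.768, 0.001, -0.001]
ft_force: [-1.1, 1.8, -1.0]
gripper_width: 0.0156
```

Request:
move_arm(motion=[[[0, 0, 0, -0.35, 0, 0, 0]]])

```text
time_s: 12.6
tcp_pos: [0.6618, -0.06, 0.0419]
tcp_rot: [0.641, 0.768, 0.001, -0.001]
ft_force: [-0.3, 1.8, -1.1]
gripper_width: 0.0157
```

Run:
```python
from h import *
d=snapshot("side");tipinfo()
for r in cut_out(d,"pan")[:2]: print(r["conf"],r["extent"],r["mask"].sum())
print(proj(d,[[.6348,.0886,.047]]))
```

```text
tip [0.6351 0.0878 0.026 ] yaw 100.3 z [ 3.e-04  1.e-03 -1.e+00] F [ 0.15  0.12 -0.87] t 12.65 w 0.0153
0.94 [294.6, 173.7, 338.4, 217.0] 1069
[[332.00045961 201.57667226]]
```

Request:
move_arm(motion=[[[0, 0, 0, -0.3, 0, 0, 0]]])

```text
time_s: 12.8
tcp_pos: [0.6625, -0.0633, 0.0419]
tcp_rot: [0.641, 0.768, 0.001, -0.0]
ft_force: [-0.8, 1.8, -1.7]
gripper_width: 0.0157
```

The pan is following: its bottom extent in the side view moved from row 204 to 217.

Request:
move_arm(motion=[[[0, 0, 0, -0.35, 0, 0, 0]]])

```text
time_s: 12.9
tcp_pos: [0.6631, -0.0667, 0.0419]
tcp_rot: [0.641, 0.768, 0.001, -0.0]
ft_force: [-0.6, 1.8, -1.3]
gripper_width: 0.0154
```

Request:
move_arm(motion=[[[0, 0, 0, -0.35, 0, 0, 0]]])

```text
time_s: 13.0
tcp_pos: [0.6637, -0.0703, 0.0419]
tcp_rot: [0.641, 0.768, 0.001, -0.001]
ft_force: [-0.2, 2.0, -1.2]
gripper_width: 0.0151
```

Request:
move_arm(motion=[[[0, 0, 0, -0.35, 0, 0, 0]]])

```text
time_s: 13.1
tcp_pos: [0.6644, -0.0739, 0.0419]
tcp_rot: [0.641, 0.768, 0.001, -0.001]
ft_force: [-0.5, 1.4, -1.1]
gripper_width: 0.0157
```

Request:
move_arm(motion=[[[0, 0, 0, -0.35, 0, 0, 0]]])

```text
time_s: 13.2
tcp_pos: [0.665, -0.0776, 0.0419]
tcp_rot: [0.641, 0.768, 0.001, -0.001]
ft_force: [-0.8, 1.4, -2.2]
gripper_width: 0.0156
```

Request:
move_arm(motion=[[[0, 0, 0, -0.35, 0, 0, 0]]])

```text
time_s: 13.3
tcp_pos: [0.6656, -0.0814, 0.0419]
tcp_rot: [0.641, 0.768, 0.001, -0.001]
ft_force: [0.1, 1.7, -0.7]
gripper_width: 0.0153
```

Request:
move_arm(motion=[[[0, 0, 0, -0.35, 0, 0, 0]]])

```text
time_s: 13.4
tcp_pos: [0.6662, -0.0849, 0.0418]
tcp_rot: [0.641, 0.768, 0.001, -0.001]
ft_force: [0.0, 5.3, -1.4]
gripper_width: 0.0156
```

The force has risen to 5.3 N. One small confirming step.

Request:
move_arm(motion=[[[0, 0, 0, -0.12, 0, 0, 0]]])

```text
time_s: 13.5
tcp_pos: [0.6658, -0.0853, 0.0415]
tcp_rot: [0.641, 0.767, 0.001, -0.002]
ft_force: [-2.5, 5.7, -1.2]
gripper_width: 0.016
```

Request:
move_arm(motion=[[[0, 0, 0, -0.2, 0, 0, 0]]])

```text
time_s: 13.6
tcp_pos: [0.6653, -0.0855, 0.041]
tcp_rot: [0.642, 0.767, 0.002, -0.004]
ft_force: [-0.9, 8.2, -1.5]
gripper_width: 0.0155
```

The stop is confirmed: force rises to 8 N with almost no travel. I'll slacken by moving forward to the hole centre, then lift.

Request:
move_arm(motion=[[[0, 0, 0, 0.4, 0, 0, 0], [0, 0, 0, 0.4, 0, 0, 0], [0, 0, 0, 0, 0, 0, 0]]])

```text
time_s: 13.9
tcp_pos: [0.6647, -0.0789, 0.0413]
tcp_rot: [0.641, 0.767, 0.001, -0.002]
ft_force: [-1.0, -0.9, -0.8]
gripper_width: 0.0152
```

Run:
```python
from h import *
d=snapshot("side");tipinfo();plan([.665,-.078,.041],100.3,1)
for r in cut_out(d,"pan")[:2]: print(r["conf"],r["extent"],r["mask"].sum())
```

```text
tip [0.6381 0.0695 0.0262] yaw 100.21 z [-0.0018  0.0048 -1.    ] F [-0.06  0.01 -0.48] t 13.95 w 0.0155
at [ 0.6649 -0.0792  0.0414] x-axis [-0.1773  0.9841  0.005 ] z [-0.0018  0.0048 -1.    ] F [-0.06  0.01 -0.48] w 0.0155
[-0.001, -0.005, -0.002, 0.12, 0.03, 0.04]
0.67 [294.8, 174.2, 342.3, 220.2] 1246
```

Request:
move_arm(motion=[[[0, -0.003, 0, 0.2, 0.05, -0.1, 0], [0, 0, 0, 0, 0, -0.8, 0], [0, 0, 0, 0, 0, -1.0, 0], [0, 0, 0, 0, 0, -1.2, 0], [0, 0, 0, 0, 0, -1.5, 0], [0, 0, 0, 0, 0, -2.5, 0], [0, 0, 0, 0, 0, -3.0, 0], [0, 0, 0, 0, 0, 0, 0]]])

```text
time_s: 14.8
tcp_pos: [0.6669, -0.0788, 0.1526]
tcp_rot: [0.642, 0.767, 0.001, 0.002]
ft_force: [0.3, 0.1, -0.2]
gripper_width: 0.015
```

Run:
```python
from h import *
d=snapshot("side");tipinfo()
for r in cut_out(d,"pan")[:2]: print(r["conf"],r["extent"],r["mask"].sum())
plan([.4707,-.27,.15],69.1,8)
```

```text
tip [0.6388 0.0702 0.1345] yaw 100.17 z [ 5.e-04  2.e-04 -1.e+00] F [ 0.71 -0.6  -0.24] t 14.85 w 0.0153
0.84 [294.2, 177.0, 349.6, 217.2] 1582
at [ 0.664  -0.078   0.1484] x-axis [-0.1766  0.9843  0.0019] z [-0.0035  0.0013 -1.    ] F [-0.5  -0.19 -1.  ] w 0.0158
[-0.0, -0.0, 0.068, -1.94, -2.8, -0.02]
[-0.0, -0.0, 0.068, -2.12, -2.67, -0.02]
[-0.0, -0.0, 0.068, -2.3, -2.52, -0.02]
[-0.0, -0.0, 0.068, -2.46, -2.35, -0.02]
[-0.0, -0.0, 0.068, -2.62, -2.18, -0.02]
[-0.0, -0.0, 0.068, -2.76, -2.0, -0.02]
[-0.0, -0.0, 0.068, -2.89, -1.81, -0.02]
[-0.0, -0.0, 0.068, -3.0, -1.61, -0.02]
```

Request:
move_arm(motion=[[[0, 0, 0.068, -1.9, -2.8, -0.1, 0], [0, 0, 0.068, -2.1, -2.7, -0.1, 0], [0, 0, 0.068, -2.3, -2.5, -0.1, 0], [0, 0, 0.068, -2.5, -2.3, -0.1, 0], [0, 0, 0.068, -2.6, -2.2, -0.1, 0], [0, 0, 0.068, -2.8, -2.0, 0, 0], [0, 0, 0.068, -2.7, -1.7, 0, 0], [0, 0, 0.068, -2.7, -1.5, 0, 0], [0, 0, 0, 0, 0, 0, 0]]])

```text
time_s: 15.8
tcp_pos: [0.4585, -0.2648, 0.1434]
tcp_rot: [0.829, 0.559, -0.005, -0.012]
ft_force: [0.5, 0.1, -1.0]
gripper_width: 0.0151
```

Run:
```python
from h import *
d=snapshot("side");plan([.4707,-.27,.12],69.1,2)
```

```text
at [ 0.4595 -0.2638  0.1433] x-axis [0.3742 0.9273 0.0052] z [-0.0215  0.0142 -0.9997] F [-0.23  0.86 -0.63] w 0.0154
[-0.013, -0.003, -0.009, -0.09, 0.67, 1.15]
[-0.013, -0.003, -0.009, -0.09, 0.65, 1.16]
```

Request:
move_arm(motion=[[[-0.013, -0.003, -0.009, -0.1, 0.65, 1.0, 0], [-0.013, -0.003, -0.009, -0.1, 0.6, 1.0, 0], [0, 0, 0, 0, 0, 0, 0]]])

```text
time_s: 16.15
tcp_pos: [0.4706, -0.2679, 0.1209]
tcp_rot: [0.823, 0.568, 0.0, -0.001]
ft_force: [0.3, -0.1, -0.6]
gripper_width: 0.0153
```

Run:
```python
from h import *
snapshot("side");w=snapshot("wrist");st=get_state();save("w7",w["pixels"])
plan([.4707,-.27,.08],69.1,1)
R=Ro.from_quat(st["tcp_rot"]).as_matrix();t=st["tcp_pos"];np.savez("w7.npz",R=R,t=t)
c=np.array([.4707,-.27,0]);u=np.array([.357,.934,0]);n=np.array([.934,-.357,0])
print("cradle base corners pred",proj(w,[c+a*.065*u+b*.03*n+[0,0,.005] for a,b in [(1,-1),(1,1),(-1,1),(-1,-1)]]).round(1))
print("handle front/ferrule in held hook pred",proj(w,[t+R@np.array([.066,0,-.0287]),t+R@np.array([.0736,0,-.0267])]).round(1))
```

```text
at [ 0.4707 -0.2681  0.1219] x-axis [0.3552 0.9348 0.0013] z [ 2.0e-04  1.3e-03 -1.0e+00] F [ 0.25 -0.09 -1.08] w 0.0154
[-0.0, -0.001, 0.002, -0.19, 0.07, 4.19]
cradle base corners pred [[276.5 144. ]
 [362.3 144.2]
 [356.3 311.1]
 [281.2 310.9]]
handle front/ferrule in held hook pred [[318.4 166.2]
 [318.4 142.7]]
```

View pics/w7.png

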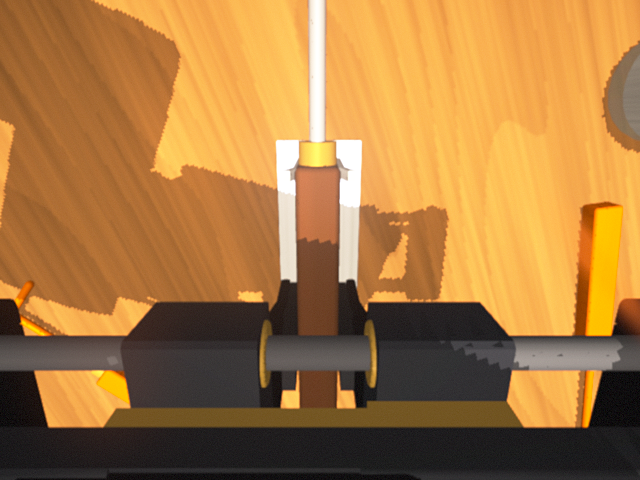

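The view shows the hook sitting in the grip as before (ferrule at row 142). The cradle corners at (277,140) and (361,140) match the predicted lateral position, so I'll lower.

Request:
move_arm(motion=[[[0, 0, 0.002, -0.1, 0.05, 1.5, 0], [0, 0, 0, -0.1, 0, 1.5, 0], [0, 0, 0, 0, 0, 1.5, 0], [0, 0, 0, 0, 0, 0.8, 0], [0, 0, 0, 0, 0, 0.2, 0]]])

```text
time_s: 16.75
tcp_pos: [0.4736, -0.2686, 0.0677]
tcp_rot: [0.822, 0.569, 0.001, 0.001]
ft_force: [-0.9, 0.5, -0.7]
gripper_width: 0.0154
```

Run:
```python
from h import *
snapshot("side");plan([.4707,-.27,.046],69.1,1)
```

```text
at [ 0.4736 -0.2686  0.0678] x-axis [3.528e-01 9.357e-01 3.000e-04] z [ 0.0035 -0.001  -1.    ] F [-0.03  0.1  -0.82] w 0.0154
[0.004, -0.0, 0.004, -0.23, -0.23, 2.17]
```

Request:
move_arm(motion=[[[0.003, 0, 0.004, -0.2, -0.25, 0.1, 0], [0, 0, 0, 0, 0, 0.5, 0], [0, 0, 0, 0, 0, 0.5, 0]]])

```text
time_s: 17.1
tcp_pos: [0.4717, -0.2705, 0.0582]
tcp_rot: [0.824, 0.567, 0.001, 0.002]
ft_force: [-0.5, -0.1, -0.2]
gripper_width: 0.0156
```

Run:
```python
from h import *
snapshot("side");plan([.4707,-.27,.046],69.1,1)
```

```text
at [ 0.4713 -0.2702  0.0575] x-axis [ 3.563e-01  9.344e-01 -7.000e-04] z [ 0.0027 -0.0018 -1.    ] F [-0.59 -0.   -0.35] w 0.0153
[0.003, 0.001, 0.0, -0.0, -0.07, 1.15]
```

Request:
move_arm(motion=[[[0.003, 0, 0, 0, -0.07, 0.5, 0], [0, 0, 0, 0, 0, 0.4, 0], [0, 0, 0, 0, 0, 0.2, 0]]])

```text
time_s: 17.45
tcp_pos: [0.4707, -0.2702, 0.0458]
tcp_rot: [0.824, 0.567, -0.0, 0.0]
ft_force: [-0.4, 0.3, -0.6]
gripper_width: 0.0151
```

Run:
```python
from h import *
snapshot("side");plan([.4707,-.27,.0458],69.1,1)
```

```text
at [ 0.4707 -0.2702  0.0459] x-axis [ 3.566e-01  9.342e-01 -8.000e-04] z [-0.e+00 -9.e-04 -1.e+00] F [ 0.93 -0.47 -1.18] w 0.0156
[0.0, 0.001, 0.0, 0.02, -0.01, 0.01]
```

Request:
move_arm(motion=[[[0, 0, 0, 0, 0, 0.1, 0], [0, 0, 0, 0, 0, 0.05, 0]]])

```text
time_s: 17.7
tcp_pos: [0.4708, -0.2703, 0.0458]
tcp_rot: [0.824, 0.567, -0.0, 0.001]
ft_force: [-1.1, 0.5, 1.4]
gripper_width: 0.0152
```

Request:
move_arm(motion=[[[0, 0, 0, 0, 0, 0, 25], [0, 0, 0, 0, 0, 0, 30], [0, 0, 0, 0, 0, 0, 60], [0, 0, 0, 0, 0, 0, 80], [0, 0, 0, 0, 0, 0, 80], [0, 0, 0, 0, 0, 0, 80], [0, 0, 0, 0, 0, 0, 80], [0, 0, 0, 0, 0, 0, 80]]])

```text
time_s: 18.5
tcp_pos: [0.4712, -0.2706, 0.0456]
tcp_rot: [0.824, 0.567, -0.0, 0.001]
ft_force: [0.9, 0.5, 0.1]
gripper_width: 0.065
```

Request:
move_arm(motion=[[[0, 0, 0, 0, 0, -1.5, 80], [0, 0, 0, 0, 0, -3, 80], [0, 0, 0, 0, 0, -4, 80], [0, 0, 0, 0, 0, -4, 80], [0, 0, 0, 0, 0, -4, 80], [0, 0, 0, -2, 0, -1, 80], [0, 0, 0, 0, 0, 0, 80]]])

```text
time_s: 19.2
tcp_pos: [0.4633, -0.2886, 0.2261]
tcp_rot: [0.823, 0.567, -0.001, -0.001]
ft_force: [-0.1, -0.1, 0.2]
gripper_width: 0.0694
```

Run:
```python
from h import *
w=snapshot("wrist");d=snapshot("side");st=get_state();print(st["tcp_pos"],st["time_s"])
# handle mask in wrist view -> world on z=.075
for r in cut_out(w,"hook_grip")[:3]:
    rect=cv2.minAreaRect(np.argwhere(r["mask"])[:,::-1].astype(np.float32));print("w",r["conf"],np.round(r["extent"]),rect,onz(w,rect[0],.075).round(4))
c=np.array([.4717,-.2705,.075]);u=np.array([.357,.934,0])
print("pred handle back,front,rod end",proj(w,[c-.065*u,c+.065*u,c+.15*u-[0,0,.007]]).round(1))
p=w["pixels"].astype(int)
for i in range(-55,60,22):
    x=proj(w,[c+u*i/1000])[0];v=int(round(x[1]))
    if 0<=v<480:
        row=p[v,int(x[0])-30:int(x[0])+31];dk=np.nonzero((row[:,0]-row[:,2]>25)&(row[:,0]<170)&(row[:,1]<100))[0]+int(x[0])-30;print(i,x.round(1),(dk.min(),dk.max()) if len(dk) else None)
for o in ["hook_grip","pan","bowl","mug","jar"]:
    for r in cut_out(d,o)[:1 if o!="hook_grip" else 3]: print(o,round(r["conf"],2),np.round(r["extent"]),np.argwhere(r["mask"]).mean(0)[::-1].round(1))
```

```text
[ 0.46263947 -0.28601339  0.22402944] 19.3
w 0.94 [360. 376. 391. 408.] ((373.26922607421875, 395.1538391113281), (36.61021423339844, 18.582454681396484), 56.30992889404297) [ 0.4505 -0.4729  0.075 ]
w 0.91 [ 80. 218. 198. 325.] ((137.57366943359375, 275.270263671875), (137.51235961914062, 32.34334182739258), 41.922542572021484) [ 0.2978 -0.2806  0.075 ]
w 0.87 [515. 158. 541. 302.] ((530.5, 228.5), (143.0, 27.0), 90.0) [ 0.6266 -0.3599  0.075 ]
pred handle back,front,rod end [[319.6 268.7]
 [320.1 111.3]
 [320.5 -12.8]]
-55 [319.6 257.9] (np.int64(297), np.int64(349))
-33 [319.7 233.4] (np.int64(309), np.int64(328))
-11 [319.8 208. ] (np.int64(310), np.int64(327))
11 [319.9 181.4] (np.int64(327), np.int64(327))
33 [320.  153.7] (np.int64(327), np.int64(327))
55 [320.1 124.8] (np.int64(327), np.int64(327))
hook_grip 0.89 [311. 412. 352. 480.] [330.7 447.5]
hook_grip 0.8 [295. 255. 312. 325.] [302.3 293.1]
hook_grip 0.73 [176. 325. 249. 399.] [219.5 368.4]
pan 0.86 [305. 175. 335. 216.] [317.6 188.1]
bowl 0.66 [396. 204. 430. 237.] [409.5 219.8]
mug 0.61 [229. 200. 263. 239.] [240.5 221.7]
jar 0.83 [397. 247. 434. 303.] [413.3 275.9]
```

Run:
```python
from h import *
s=snapshot("top")
print("hole pred (FK stop pose) px",proj(s,[[.6375,.072,.047]]).round(1),"start hole px 206.2 216.2")
for o in ["pan","bowl","mug","jar"]:
    for r in cut_out(s,o)[:1]: print(o,round(r["conf"],2),np.round(r["extent"]),np.argwhere(r["mask"]).mean(0)[::-1].round(1))
print(get_state()["ft_force"],get_state()["time_s"])
sign_off()
```

```text
hole pred (FK stop pose) px [[244.3 208.5]] start hole px 206.2 216.2
pan 0.64 [188. 189. 253. 244.] [218.  215.1]
bowl 0.67 [274. 130. 309. 163.] [290.  146.5]
mug 0.76 [214. 289. 255. 322.] [233.1 303.7]
jar 0.79 [360. 161. 392. 196.] [373.2 177.2]
[ 0.69888654  0.54416063 -0.43791605] 19.85
the job is handed in; nothing more can be done
```

The pan is out at its stop, the hook is back in its cradle, and I handed the job in at 19.9 s on the robot's clock.

**Pulling the pan:** I took the dark wooden hook, lowered its claw through the finger hole, and drew the pan out in small steps. The drag was about 2 N. I stopped when the force rose to about 8 N with almost no further travel. I then slackened the hook in the hole, lifted the claw out, and laid the hook back. The cradle took its weight before I opened the gripper.

**Last checks:**
- **Hook:** its place in the side view is within 1 px of the start on average (up to 3 px at the outline edges). The one check for it in the last wrist picture missed it.
- **Pan:** its front edge in the top view moved from column 216 to 253, which is where the arm's travel puts it. I checked this on one picture and at middling confidence (0.64).
- **Bowl, mug and jar:** all sit within about 2 px of their start positions in the top view. In the side view the bowl and mug had not been measured cleanly at the start (the bowl was mistaken for the jar), so that view only supports the jar.
- **Contact:** the forces never suggested the gripper or arm touched the pan or roaster.

**Not seen directly:** the arm hid the claw as it entered the hole. That step rests on the measured position, on no resistance going down, and on the pan then following the hook.

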